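# Find the high spot of a plaster blank on the bench centres

### The job

Slide the gauge by its knob fully home against its stops so that its plunger bears on the plaster blank, then crank the blank round and leave it with its highest spot squarely at the plunger, where the pointer swings furthest over; a lesser bump on the blank must not be mistaken for it. Work gently, overloading neither the sprung knob nor the sprung crank handle. Leave the jar, brush and bowl where they are.

Things in the scene. Friction and masses are not known exactly. Their poses are not given: they have to be found in the camera images.
- fixture: Vertical bench centres, fixed to the table: a grey base plate 140 mm (x) by 380 mm (y, from -105 to +275) by 15 mm; origin on the table top below the spindle axis, z up. A column stands at y = -75 and carries an arm over the blank. The gauge slides along the fixture's y axis on the +y side.
- spindle_axis (a point): Point on the vertical axis of the spindle, 200 mm above the table, at mid-height of the crank handle. The axes are those of the fixture.
- handle_grip (a point): Centre of the upright round wooden crank handle, 20 mm diameter, 56 mm tall (from 172 to 228 mm above the table), 50 mm from the spindle axis when no load is on it. It spins freely on its pin, so it can be held at constant gripper yaw while it is led round in a circle. The crank goes round without end either way, carries the blank with it, drags with about 0.2 Nm (some 4 N at the handle) and stays where it is left. Everything of the fixture but the handle lies below 173 mm.
- gauge_knob (a point): On the axis of the upright black round knob at the rear of the gauge carriage, 20 mm diameter, free from 88 to 145 mm above the table; this point is 125 mm up. Push or pull it along the fixture's y axis; towards -y brings the gauge to the blank. The carriage drags with about 4 N plus 1 to 2.6 N from the plunger and stays where it is left. With the gauge at the stops and no load on the knob, the knob is 190 mm from the spindle axis; with the gauge fully back, 235 mm.
- gauge (a joint): Travel of the gauge carriage in m: 0 fully back, 0.045 fully home against its two stops.
- plunger (a joint): How far the sprung plunger is pushed in, in m: 0 free, up to 0.016. It lies level, 75 mm above the table, along the fixture's y axis through the spindle axis. With the gauge home it is pushed in by some 3 to 4 mm on the lowest spot of the blank and some 12 to 14 mm on its highest.
- pointer (a joint): Angle in rad of the black pointer (75 mm long) on the white plate on top of the gauge: 0 with the plunger free (leaning towards the blank), growing by 0.0857 per mm of plunger travel as it swings away from the blank.
- plunger_tip (a point): Foremost point of the plunger's 10 mm ball tip, which touches the blank. Its distance from the spindle axis is the blank's radius there. The white plaster blank is 60 mm tall (45 to 105 mm above the table), out of round: radius about 33 to 43 mm, with one highest spot and, some way round, a lesser bump about 2.5 mm lower with a dip between. Where these lie relative to the crank handle differs every time.
- jar_mid (a point): Mid-height centre of a glaze jar, 64 mm diameter, 95 mm tall; a bystander.
- brush: A 190 mm brush lying on the table, along its x; a bystander.
- bowl: A white bowl 100 mm wide, 45 mm high, origin under its centre; a bystander.
- knob (a joint): How far the knob is pushed out of its rest place on the carriage along its spring-centred slot, in m: positive towards the blank, 0 unloaded, 4 N per mm; about 1.5 mm while the carriage slides; more than 6 mm (24 N) either way overloads the gauge.
- slipper (a joint): How far the crank handle is forced out of its rest place along its spring-centred slot in the crank arm, in m: positive away from the spindle axis, 0 unloaded, 3 N per mm; more than 5 mm (15 N) either way overloads the centres.

How it is judged (in metres and radians):
On the way:
1. the gauge is home against its stops (value of joint gauge above 0.0425 m), for 0.2 s.
At the end, for the whole second after the job is handed in: The gauge is within 2.5 mm of its stops, and the blank rests with its highest spot at the plunger: the plunger tip stands at least 41.9 mm from the spindle axis (it stands at about 42.7 mm at the very top, and 0.8 mm less some 27 degrees to either side), and the pointer is still (value of joint gauge above 0.0425 m and y of plunger_tip in the frame of fixture above 0.0419 m and velocity of joint pointer between -0.05 and 0.05 rad/s); the robot touches nothing.
It fails at once if the crank handle is forced more than 5 mm (15 N) inwards or outwards out of its rest place (value of joint slipper above 0.005 m or value of joint slipper below -0.005 m).
It fails at once if the gauge's sprung knob is forced more than 6 mm (24 N) out of its rest place (value of joint knob above 0.006 m or value of joint knob below -0.006 m).
It fails at once if the glaze jar is moved more than 30 mm (distance of jar_mid from where it was at the start of the episode above 0.03 m).
It fails at once if the brush is moved more than 30 mm (distance of brush from where it was at the start of the episode above 0.03 m).
It fails at once if the bowl is moved more than 30 mm (distance of bowl from where it was at the start of the episode above 0.03 m).
It also fails if it takes over 67 s, if anything falls off the work surface, if the arm or the gripper's body presses on something with over 40 N, if the wrist force passes 120 N, or if a joint passes its speed limit or range.

### The arm

A 6-joint arm with a two-finger parallel gripper is mounted at the origin on the work surface. World frame = base frame: x ahead of the robot, y to its left, z up, the work surface at z = 0. Lengths are in mm, angles in rad, forces in N, time in s.
With the tool pointing down it reaches from about 425 to 950 mm from the base axis. Payload 14.7 kg.
Tool frame: the origin (TCP) lies midway between the tips of the shut fingers; the grasp point (between the pads) lies 19 mm behind it (arm.hold_point_z is the distance from the TCP to the grasp point, in mm); z points along the fingers, y is the direction in which the jaws open and shut (so a half turn about z gives the same grasp; the last joint's range is limited). The gripper opens to 85 mm and grips with 20 to 120 N. Pads are 22 mm wide; open, the fingers measure 114 mm over their backs; the gripper's body (76 mm by 85 mm) begins 54 mm behind the grasp point. The pads swing forward as they close: fully open they stand 13 mm farther back than shut.
Start: joints at [-1.375, 0.48, 1.596, -0, 1.065, -0.047], TCP at [156.291, -630.924, 231.297] pointing down, gripper open.
Joint ranges: [-2.75, 2.75], [-0.82, 2.05], [0.23, 2.67], [-1.56, 4.7], [0.09, 2.69], [-2.92, 2.92]. Speed limits (rad/s): [1.89, 1.89, 2.39, 3.01, 3.01, 3.01].

### API

Orientations are given as a rotation vector (axis times angle).
In Python, from rig import arm gives the robot as it stands.
- The arm moves only by the tool play_rows, never from a script. Its argument "rows" is a list of rows, each an object of numbers: "rx", "ry", "rz": the turn, a rotation vector about the tool's x, y, z in rad; "tx", "ty", "tz": the shift along the tool's x, y, z in m; "fingers": the opening, from 0 (shut) to 1 (fully open). In form: [{"rx": .., "ry": .., "rz": .., "tx": .., "ty": .., "tz": .., "fingers": ..}, ...]. A call has 1 to 8 rows; each row is the pose to reach, as a shift and turn from the pose commanded when the call began, along the tool's axes at that moment; what a row does not reach only later rows make up. A row lasts 1/8 s, in which the tool goes at most 62.5 mm and 10.7 degrees, less where a joint would pass 70% of its speed; a pose out of reach is approached as far as the arm can. A call with a gripper value outside its range is refused whole. The fingers move at their own pace and stop on an object; "newtons" is the grip in N (left out, the last holds). Time passes only in rows, so rows that repeat a pose let the fingers close. It gives the time, the measured TCP pose, the force and the opening at its end, in the units of the state.
- arm.observe(): the state, without advancing time (a new reading comes with each control period).
- arm.get_image(name): name is "scene" or "top" or "wrist"; returns a dict with "image" (384x512x3 uint8, blue, green, red), "depth" (384x512 float32, mm along the optical axis (not along the pixel's ray), 0 where there is no reading), "mtx" (3x3 intrinsics, pixels), "eye" and "rotation" of the camera in the world; the wrist camera has in their place "T_tool_cam" (4x4, takes a point from camera to tool coordinates, whose origin is the TCP and whose axes are the flange's). Camera axes: x right, y down, z forward; pixel columns grow to the right and rows downward; lengths in mm; the calibration is good to about 2 mm. A picture is of the moment at which its call begins: read the wrist's pose just before it.
- arm.close_job(): hands the job in, once; it reports no verdict.
The state is a dict: "clock": time; "qpos": joint angles; "joint_vel": joint speeds; "joint_efforts": joint torques, N m; "tool_pos": TCP position; "tcp_rot": TCP orientation; "ft_force": force on the tool from outside, world axes, zero at the start; "ft_torque": the same for the moment, N m; "opening": finger opening in mm.
Only numpy, scipy, OpenCV 4.12 (cv2) and the standard library are available. Lean on these libraries where they do the work, as an engineer would, in place of code of your own. Each camera call takes 0.05 s, during which the arm holds its last target. There are 200 camera calls.

## Working session

There is one attempt and no reset: what is moved stays moved. The work goes in short steps, Python scripts to look and compute and a tool call to move; the robot and the scene stay as the last step left them, time stands still between calls to the robot, and variables do not carry over. Pictures are saved under pics/ and viewed, about 8 in all and at most 12, crops included, and the job is handed in when it is done.

Besides the shell and the picture viewer there is one more tool, called as name(argument=value, ...), one argument or row to a line, values as JSON. play_rows: Moves the arm, as the interface text tells. Its arguments: {"type":"object","properties":{"rows":{"type":"array"},"newtons":{"type":"number"}},"required":["rows"]}

```bash
mkdir -p pics; ls
cat > h.py <<'E'
import numpy as np, cv2
from scipy.spatial.transform import Rotation as R
from rig import arm
def cloud(d):
    h,w=d['depth'].shape; v,u=np.mgrid[:h,:w]; K=d['mtx']; z=d['depth']
    p=np.stack([(u-K[0,2])/K[0,0]*z,(v-K[1,2])/K[1,1]*z,z],-1)
    return p@np.array(d['rotation']).T+np.array(d['eye'])
E
python3 - <<'E'
from h import *
s=arm.observe(); print(s)
for n in('scene','top'):
    d=arm.get_image(n); np.savez(n+'.npz',**d); print(n,d['eye'],d['rotation'],d['mtx']); 
    cv2.imwrite(f'pics/{n}0.png',d['image'])
E
```

```text
pics
{'clock': 0.0, 'qpos': array([-1.37459470e+00,  4.80803540e-01,  1.59686040e+00, -2.51782606e-05,
        1.06509196e+00, -4.65996856e-02]), 'joint_vel': array([ 5.89042399e-04,  5.08780396e-04,  6.39778714e-05,  7.99028314e-04,
       -9.67494905e-04,  1.68560523e-04]), 'joint_efforts': array([-2.52946171e-03, -9.50666213e+01, -4.30184591e+01, -2.24179335e-04,
        1.23910146e-02, -7.88995578e-06]), 'tool_pos': array([ 156.20921066, -630.53799424,  230.69577035]), 'tcp_rot': array([-3.11731834e+00, -3.80334024e-01,  1.70979380e-04]), 'ft_force': array([-0.24390924, -0.21513836, -0.17404526]), 'ft_torque': array([ 0.01511668, -0.0409168 ,  0.02730903]), 'opening': 85.2221751850045}
scene [1077.51695263  216.42519805  829.41393241] [-1.36773179 -2.31382543  0.80180263] [[434.01396689   0.         255.87712824]
 [  0.         434.01396689 195.57250179]
 [  0.           0.           1.        ]]
top [513.93765293 -69.49909553 959.70018037] [-2.14186609  2.20252578 -0.07544055] [[439.25377978   0.         248.92478671]
 [  0.         439.25377978 192.12249687]
 [  0.           0.           1.        ]]
```

View pics/top0.png

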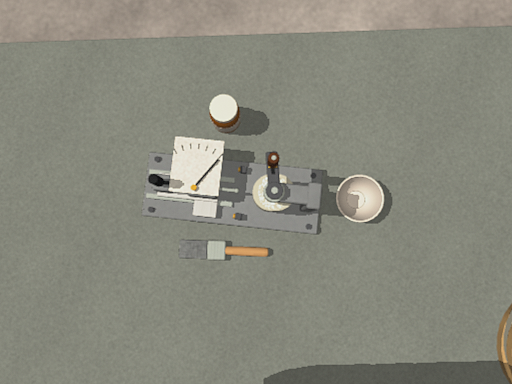

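View pics/scene0.png

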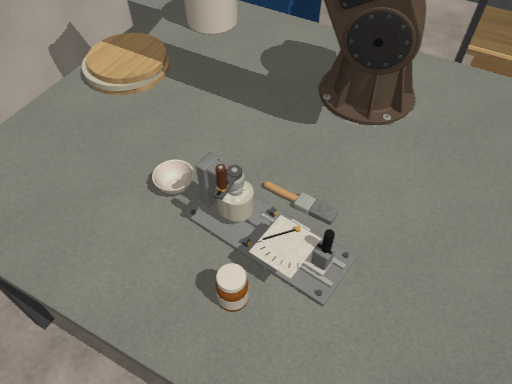

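The top view shows the knob at about (156,180), the handle at (273,159), the spindle at (275,190), the jar at (224,112) and the bowl at (360,198). The base plate runs from x 143 to 326.

```bash
sed -i "s/np.array(d\['rotation'\]).T/R.from_rotvec(np.ravel(d['rotation'])).as_matrix().T/" h.py
python3 - <<'E'
from h import *
d=dict(np.load('top.npz')); P=cloud(d)
for n,(u,v) in dict(knob=(155,181),handle=(273,158),spin=(275,190),jar=(224,102),bowl=(360,198),table=(100,100),pl1=(158,157),col=(310,195)).items(): print(n,P[v,u].round(1))
X,Y,Z=P[...,0],P[...,1],P[...,2]
img=d['image'].astype(int); sat=img.max(-1)-img.min(-1)
m=((Z>9)&(Z<21)&(d['depth']>0)&(X>300)&(X<800)).astype(np.uint8)
n,l,st,c=cv2.connectedComponentsWithStats(m)
# base plate: minAreaRect in world of all pts 9<z<21 in the plate region
pix=np.argwhere(m>0); pix=pix[(pix[:,0]>145)&(pix[:,0]<236)&(pix[:,1]>135)&(pix[:,1]<330)]
q=P[pix[:,0],pix[:,1],:2].astype(np.float32); r=cv2.minAreaRect(q); print(r,cv2.boxPoints(r).round(1),len(q))
for nm,lo,hi,box in(('knob',135,155,(165,195,140,170)),('handle',215,240,(140,175,255,290)),('jar',85,105,(85,135,200,250))):
    a=np.zeros_like(m); b=box; a[b[0]:b[1],b[2]:b[3]]=1; k=(a>0)&(Z>lo)&(Z<hi); q=P[k]; 
    if len(q): print(nm,len(q),q.mean(0).round(1),((q.min(0)+q.max(0))/2).round(1),np.ptp(q,0).round(1))
d=dict(np.load('scene.npz')); P=cloud(d)
for n,(u,v) in dict(knob=(328,234),handle=(221,168),spin=(235,170),table=(100,200)).items(): print(n,P[v,u].round(1))
for nm,lo,hi,box in(('knob',95,155,(225,255,318,340)),('handle',180,240,(160,195,212,230))):
    k=np.zeros(P.shape[:2],bool); b=box; k[b[0]:b[1],b[2]:b[3]]=1; k&=(P[...,2]>lo)&(P[...,2]<hi); q=P[k]
    print(nm,len(q),q.mean(0).round(1),q.min(0).round(1),q.max(0).round(1))
E
```

```text
knob [607.5 115.3 147.5]
handle [ 631.  -102.3  230.3]
spin [ 582.  -106.5  173.6]
jar [769.4 -13.5  95. ]
bowl [ 573.9 -297.8    6.5]
table [810.  269.9   2.6]
pl1 [674.  136.8  22. ]
col [ 573.2 -172.2  147.4]
((593.2057495117188, -19.802352905273438), (380.2432556152344, 140.25604248046875), 82.29220581054688) [[ 498.2 -198.8]
 [ 637.2 -217.6]
 [ 688.2  159.2]
 [ 549.2  178. ]] 5655
knob 97 [611.9 119.8 144.6] [612.  120.3 142.3] [18.8 17.9 12.9]
handle 115 [ 630.8 -101.9  227.8] [ 631.1 -101.7  224.2] [18.9 18.6 17.1]
jar 625 [756.1 -10.6  95.5] [756.5 -10.2  93.1] [55.4 54.6 16.1]
knob [619.2 120.2 145.6]
handle [636.4 -98.7 229.6]
spin [ 585.2 -101.1  172.3]
table [ 6.966e+02 -4.208e+02 -4.000e-01]
knob 217 [620.6 121.7 128.1] [606.  111.4  95.2] [627.2 130.5 148.2]
handle 234 [639.2 -99.3 210.4] [ 624.9 -111.7  180. ] [646.3 -91.9 231. ]
```

```bash
cat >> h.py <<'E'
S=np.array([581.8,-104.0]); FY=np.array([.1342,.9910]); FX=np.array([.9910,-.1342])
YAW=np.arctan2(FX[1],FX[0])
def fix(p): p=np.asarray(p)[:2]-S; return p@FX,p@FY
def world(x,y,z): return np.r_[S+x*FX+y*FY,z]
def go(target,yaw=YAW,s=None):
    s=s or arm.observe(); M=R.from_rotvec(s['tcp_rot']).as_matrix()
    G=np.array([[np.cos(yaw),np.sin(yaw),0],[np.sin(yaw),-np.cos(yaw),0],[0,0,-1]])
    print('t(m)',(M.T@(target-s['tool_pos'])/1000).round(4),'r',R.from_matrix(M.T@G).as_rotvec().round(4))
E
python3 - <<'E'
from h import *
s=arm.observe()
for t in(np.array([340,-400,270]),np.array([480,-80,270]),world(0,275,270)): print(t); go(t,s=s)
E
```

```text
[ 340 -400  270]
t(m) [ 0.2338 -0.1796 -0.0391] r [-1.100e-03  2.000e-04  3.774e-01]
[480 -80 270]
t(m) [ 0.4467 -0.4566 -0.0387] r [-1.100e-03  2.000e-04  3.774e-01]
[618.705 168.525 270.   ]
t(m) [ 0.641  -0.6645 -0.0385] r [-1.100e-03  2.000e-04  3.774e-01]
```

play_rows(
  rows=[
    {"tx": 0.05,"ty": -0.038,"tz": -0.02,"rz": 0.1,"fingers": 0},
    {"tx": 0.095,"ty": -0.075,"tz": -0.039,"rz": 0.2,"fingers": 0},
    {"tx": 0.14,"ty": -0.11,"tz": -0.039,"rz": 0.3,"fingers": 0},
    {"tx": 0.187,"ty": -0.145,"tz": -0.039,"rz": 0.377,"fingers": 0},
    {"tx": 0.234,"ty": -0.18,"tz": -0.039,"rz": 0.377,"fingers": 0},
    {"tx": 0.27,"ty": -0.227,"tz": -0.039,"rz": 0.377,"fingers": 0},
    {"tx": 0.305,"ty": -0.273,"tz": -0.039,"rz": 0.377,"fingers": 0},
    {"tx": 0.34,"ty": -0.319,"tz": -0.039,"rz": 0.377,"fingers": 0},
  ],
)

```text
validation failed for argument at $.ro...
```

Run:
```python
from h import *
s=arm.observe(); print(s['clock'],s['tool_pos'],s['qpos'],s['opening'])
for t in(np.array([480,-80,270]),world(0,275,270)): go(t,s=s)
```

```text
0.1 [ 156.20228109 -630.54526204  230.71863945] [-1.37461983e+00  4.80773626e-01  1.59685113e+00 -2.92092237e-07
  1.06510083e+00 -4.66039479e-02] 85.48996048811658
t(m) [ 0.4467 -0.4566 -0.0387] r [-1.100e-03  2.000e-04  3.774e-01]
t(m) [ 0.641  -0.6645 -0.0385] r [-1.100e-03  2.000e-04  3.774e-01]
```

Perhaps every key must be present.

play_rows(
  rows=[
    {"rx": 0,"ry": 0,"rz": 0.1,"tx": 0.05,"ty": -0.038,"tz": -0.02,"fingers": 0},
    {"rx": 0,"ry": 0,"rz": 0.2,"tx": 0.095,"ty": -0.075,"tz": -0.039,"fingers": 0},
    {"rx": 0,"ry": 0,"rz": 0.3,"tx": 0.14,"ty": -0.11,"tz": -0.039,"fingers": 0},
    {"rx": 0,"ry": 0,"rz": 0.377,"tx": 0.187,"ty": -0.145,"tz": -0.039,"fingers": 0},
    {"rx": 0,"ry": 0,"rz": 0.377,"tx": 0.234,"ty": -0.18,"tz": -0.039,"fingers": 0},
    {"rx": 0,"ry": 0,"rz": 0.377,"tx": 0.27,"ty": -0.227,"tz": -0.039,"fingers": 0},
    {"rx": 0,"ry": 0,"rz": 0.377,"tx": 0.305,"ty": -0.273,"tz": -0.039,"fingers": 0},
    {"rx": 0,"ry": 0,"rz": 0.377,"tx": 0.34,"ty": -0.319,"tz": -0.039,"fingers": 0},
  ],
)

```text
clock: 1.1
tool_pos: [410.0, -237.7, 270.2]
tcp_rot: [-3.134, 0.211, 0.0]
ft_force: [0.2, 0.0, 0.1]
opening: 0.2
```

Run:
```python
from h import *
s=arm.observe(); print(s['clock'],s['tool_pos'],s['qpos'],s['opening'])
for t in(np.array([480,-80,270]),world(0,275,270)): go(t,s=s)
```

```text
1.1 [ 409.96885477 -237.70899553  270.21943405] [-5.89467448e-01  1.88704509e-01  1.93688636e+00  5.30513459e-05
  1.01611101e+00  1.11565434e+00] 0.22110471415734984
t(m) [ 0.0483 -0.1657  0.0002] r [-0.0001  0.0001  0.0002]
t(m) [ 1.524e-01 -4.305e-01  2.000e-04] r [-0.0001  0.0001  0.0002]
```

play_rows(
  rows=[
    {"rx": 0,"ry": 0,"rz": 0,"tx": 0.016,"ty": -0.055,"tz": 0,"fingers": 0},
    {"rx": 0,"ry": 0,"rz": 0,"tx": 0.032,"ty": -0.11,"tz": 0,"fingers": 0},
    {"rx": 0,"ry": 0,"rz": 0,"tx": 0.05,"ty": -0.166,"tz": 0,"fingers": 0},
    {"rx": 0,"ry": 0,"rz": 0,"tx": 0.07,"ty": -0.22,"tz": 0,"fingers": 0},
    {"rx": 0,"ry": 0,"rz": 0,"tx": 0.09,"ty": -0.275,"tz": 0,"fingers": 0},
    {"rx": 0,"ry": 0,"rz": 0,"tx": 0.11,"ty": -0.33,"tz": 0,"fingers": 0},
    {"rx": 0,"ry": 0,"rz": 0,"tx": 0.132,"ty": -0.385,"tz": 0,"fingers": 0},
    {"rx": 0,"ry": 0,"rz": 0,"tx": 0.1525,"ty": -0.4305,"tz": 0,"fingers": 0},
  ],
)

```text
clock: 2.1
tool_pos: [618.9, 168.9, 270.0]
tcp_rot: [3.135, -0.209, -0.001]
ft_force: [0.3, 0.1, 0.7]
opening: 0.2
```

play_rows(
  rows=[
    {"rx": 0,"ry": 0,"rz": 0,"tx": 0,"ty": 0,"tz": 0.05,"fingers": 0},
    {"rx": 0,"ry": 0,"rz": 0,"tx": 0,"ty": 0,"tz": 0.1,"fingers": 0},
    {"rx": 0,"ry": 0,"rz": 0,"tx": 0,"ty": 0,"tz": 0.14,"fingers": 0},
    {"rx": 0,"ry": 0,"rz": 0,"tx": 0,"ty": 0,"tz": 0.156,"fingers": 0},
    {"rx": 0,"ry": 0,"rz": 0,"tx": 0,"ty": 0,"tz": 0.156,"fingers": 0},
  ],
)

```text
clock: 2.72
tool_pos: [618.1, 166.6, 113.9]
tcp_rot: [3.134, -0.211, -0.002]
ft_force: [0.3, 0.1, 0.6]
opening: -0.1
```

Run:
```python
from h import *
s=arm.observe(); print(s['clock'],s['tool_pos'],fix(s['tool_pos']),s['ft_force'])
d=arm.get_image('scene'); cv2.imwrite('pics/s1.png',cv2.resize(d['image'][150:330,150:400],None,fx=3,fy=3))
```

```text
2.725 [618.09228484 166.57870841 113.86520614] (np.float64(-0.34600838897475195), np.float64(273.0139246603709)) [0.34032875 0.12630277 0.59918761]
```

View pics/s1.png

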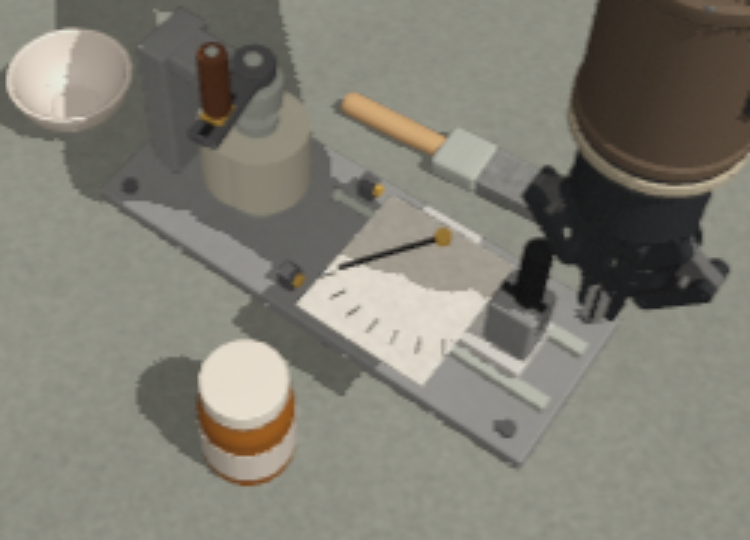

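The shut fingers stand just behind the knob, at about (590,300) in the crop. Pushing slowly now.

play_rows(
  rows=[
    {"rx": 0,"ry": 0,"rz": 0,"tx": 0,"ty": 0.009,"tz": 0,"fingers": 0},
    {"rx": 0,"ry": 0,"rz": 0,"tx": 0,"ty": 0.016,"tz": 0,"fingers": 0},
    {"rx": 0,"ry": 0,"rz": 0,"tx": 0,"ty": 0.02,"tz": 0,"fingers": 0},
    {"rx": 0,"ry": 0,"rz": 0,"tx": 0,"ty": 0.023,"tz": 0,"fingers": 0},
    {"rx": 0,"ry": 0,"rz": 0,"tx": 0,"ty": 0.026,"tz": 0,"fingers": 0},
    {"rx": 0,"ry": 0,"rz": 0,"tx": 0,"ty": 0.029,"tz": 0,"fingers": 0},
    {"rx": 0,"ry": 0,"rz": 0,"tx": 0,"ty": 0.032,"tz": 0,"fingers": 0},
    {"rx": 0,"ry": 0,"rz": 0,"tx": 0,"ty": 0.035,"tz": 0,"fingers": 0},
  ],
)

```text
clock: 3.78
tool_pos: [613.9, 132.0, 114.4]
tcp_rot: [-3.134, 0.21, -0.001]
ft_force: [1.2, 4.5, 3.0]
opening: 0.2
```

play_rows(
  rows=[
    {"rx": 0,"ry": 0,"rz": 0,"tx": 0,"ty": 0.0025,"tz": 0,"fingers": 0},
    {"rx": 0,"ry": 0,"rz": 0,"tx": 0,"ty": 0.005,"tz": 0,"fingers": 0},
    {"rx": 0,"ry": 0,"rz": 0,"tx": 0,"ty": 0.0075,"tz": 0,"fingers": 0},
    {"rx": 0,"ry": 0,"rz": 0,"tx": 0,"ty": 0.01,"tz": 0,"fingers": 0},
    {"rx": 0,"ry": 0,"rz": 0,"tx": 0,"ty": 0.0125,"tz": 0,"fingers": 0},
    {"rx": 0,"ry": 0,"rz": 0,"tx": 0,"ty": 0.015,"tz": 0,"fingers": 0},
    {"rx": 0,"ry": 0,"rz": 0,"tx": 0,"ty": 0.017,"tz": 0,"fingers": 0},
    {"rx": 0,"ry": 0,"rz": 0,"tx": 0,"ty": 0.018,"tz": 0,"fingers": 0},
  ],
)

```text
clock: 4.78
tool_pos: [611.3, 114.1, 114.3]
tcp_rot: [-3.134, 0.211, -0.0]
ft_force: [1.8, 5.2, 3.5]
opening: 0.0
```

Run:
```python
from h import *
s=arm.observe(); print(s['clock'],s['tool_pos'],fix(s['tool_pos']),s['ft_force'])
d=arm.get_image('scene'); cv2.imwrite('pics/s2.png',cv2.resize(d['image'][150:330,150:400],None,fx=3,fy=3))
```

```text
4.775 [611.28705858 114.07511535 114.302189  ] (np.float64(-0.04400542787423949), np.float64(220.06960257653793)) [1.77324023 5.17672086 3.48342679]
```

View pics/s2.png

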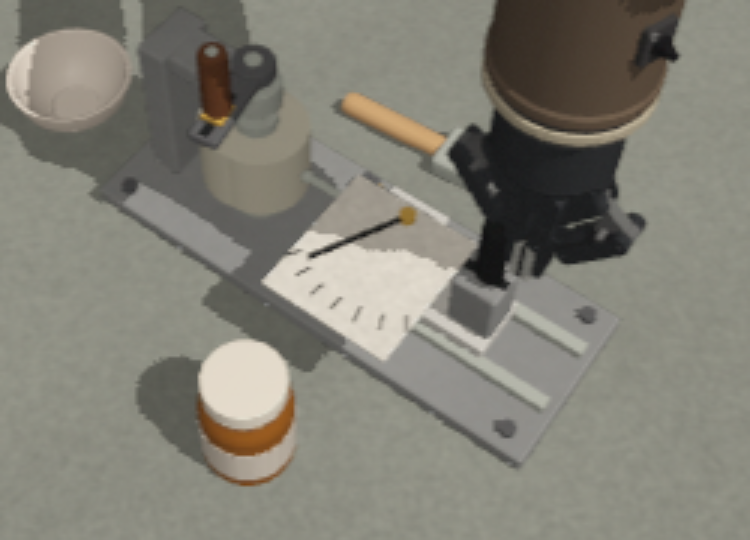

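The carriage slides with the knob and the stops are now hidden under the plate. Continuing at small steps and reading the force.

play_rows(
  rows=[
    {"rx": 0,"ry": 0,"rz": 0,"tx": 0,"ty": 0.0015,"tz": 0,"fingers": 0},
    {"rx": 0,"ry": 0,"rz": 0,"tx": 0,"ty": 0.003,"tz": 0,"fingers": 0},
    {"rx": 0,"ry": 0,"rz": 0,"tx": 0,"ty": 0.0045,"tz": 0,"fingers": 0},
    {"rx": 0,"ry": 0,"rz": 0,"tx": 0,"ty": 0.006,"tz": 0,"fingers": 0},
  ],
)

```text
clock: 5.32
tool_pos: [610.5, 108.3, 114.3]
tcp_rot: [-3.134, 0.211, -0.0]
ft_force: [1.7, 5.4, 3.2]
opening: 0.3
```

play_rows(
  rows=[
    {"rx": 0,"ry": 0,"rz": 0,"tx": 0,"ty": 0.001,"tz": 0,"fingers": 0},
    {"rx": 0,"ry": 0,"rz": 0,"tx": 0,"ty": 0.002,"tz": 0,"fingers": 0},
    {"rx": 0,"ry": 0,"rz": 0,"tx": 0,"ty": 0.002,"tz": 0,"fingers": 0},
  ],
)

```text
clock: 5.7
tool_pos: [610.2, 106.3, 114.3]
tcp_rot: [-3.134, 0.211, -0.0]
ft_force: [2.4, 5.1, 3.2]
opening: -0.1
```

play_rows(
  rows=[
    {"rx": 0,"ry": 0,"rz": 0,"tx": 0,"ty": 0.001,"tz": 0,"fingers": 0},
    {"rx": 0,"ry": 0,"rz": 0,"tx": 0,"ty": 0.002,"tz": 0,"fingers": 0},
    {"rx": 0,"ry": 0,"rz": 0,"tx": 0,"ty": 0.002,"tz": 0,"fingers": 0},
  ],
)

```text
clock: 6.08
tool_pos: [610.0, 104.6, 114.3]
tcp_rot: [-3.134, 0.211, -0.0]
ft_force: [2.9, 10.0, 3.7]
opening: -0.1
```

play_rows(
  rows=[
    {"rx": 0,"ry": 0,"rz": 0,"tx": 0,"ty": 0.0005,"tz": 0,"fingers": 0},
    {"rx": 0,"ry": 0,"rz": 0,"tx": 0,"ty": 0.001,"tz": 0,"fingers": 0},
    {"rx": 0,"ry": 0,"rz": 0,"tx": 0,"ty": 0.001,"tz": 0,"fingers": 0},
  ],
)

```text
clock: 6.45
tool_pos: [610.0, 103.9, 114.4]
tcp_rot: [-3.134, 0.211, -0.001]
ft_force: [1.8, 10.8, 3.0]
opening: -0.1
```

play_rows(
  rows=[
    {"rx": 0,"ry": 0,"rz": 0,"tx": 0,"ty": 0.0005,"tz": 0,"fingers": 0},
    {"rx": 0,"ry": 0,"rz": 0,"tx": 0,"ty": 0.001,"tz": 0,"fingers": 0},
    {"rx": 0,"ry": 0,"rz": 0,"tx": 0,"ty": 0.001,"tz": 0,"fingers": 0},
    {"rx": 0,"ry": 0,"rz": 0,"tx": 0,"ty": 0.001,"tz": 0,"fingers": 0},
  ],
)

```text
clock: 6.95
tool_pos: [609.9, 103.2, 114.4]
tcp_rot: [-3.133, 0.211, -0.001]
ft_force: [3.5, 13.7, 4.0]
opening: -0.2
```

play_rows(
  rows=[
    {"rx": 0,"ry": 0,"rz": 0,"tx": 0,"ty": -0.02,"tz": 0,"fingers": 0},
    {"rx": 0,"ry": 0,"rz": 0,"tx": 0,"ty": -0.035,"tz": -0.03,"fingers": 0},
    {"rx": 0,"ry": 0,"rz": 0,"tx": 0,"ty": -0.035,"tz": -0.09,"fingers": 0},
    {"rx": 0,"ry": 0,"rz": 0,"tx": 0,"ty": -0.03,"tz": -0.15,"fingers": 1},
    {"rx": 0,"ry": 0,"rz": 0,"tx": 0.005,"ty": 0.01,"tz": -0.19,"fingers": 1},
    {"rx": 0,"ry": 0,"rz": 0,"tx": 0.015,"ty": 0.06,"tz": -0.215,"fingers": 1},
    {"rx": 0,"ry": 0,"rz": 0,"tx": 0.025,"ty": 0.12,"tz": -0.215,"fingers": 1},
    {"rx": 0,"ry": 0,"rz": 0,"tx": 0.03,"ty": 0.16,"tz": -0.215,"fingers": 1},
  ],
)

```text
clock: 7.95
tool_pos: [617.5, -62.4, 329.3]
tcp_rot: [3.134, -0.212, -0.001]
ft_force: [1.2, 0.7, -1.1]
opening: 85.4
```

Run:
```python
from h import *
s=arm.observe(); print(s['clock'],s['tool_pos'],fix(s['tool_pos']),s['ft_force'])
d=arm.get_image('wrist'); np.savez('w.npz',s=s['tool_pos'],r=s['tcp_rot'],**d); print(d['T_tool_cam'].round(3))
e=arm.get_image('top'); np.savez('top1.npz',**e)
a=d['image']; b=cv2.resize(e['image'][110:260,120:350],None,fx=2.3,fy=2.3)
b=cv2.resize(b,(512,int(512*b.shape[0]/b.shape[1])))
v=np.vstack([cv2.resize(a,(400,300)),cv2.resize(b,(400,261))]); cv2.imwrite('pics/w1.png',v)
```

```text
7.95 [617.50456612 -62.35602458 329.27212367] (np.float64(29.794603518354307), np.float64(46.06073241775997)) [ 1.2335894   0.74015455 -1.05912533]
[[-0.00000e+00 -9.53000e-01 -3.02000e-01  7.59540e+01]
 [ 1.00000e+00 -1.00000e-03  1.00000e-03  2.32000e-01]
 [-1.00000e-03 -3.02000e-01  9.53000e-01 -1.40825e+02]
 [ 0.00000e+00  0.00000e+00  0.00000e+00  1.00000e+00]]
```

View pics/w1.png

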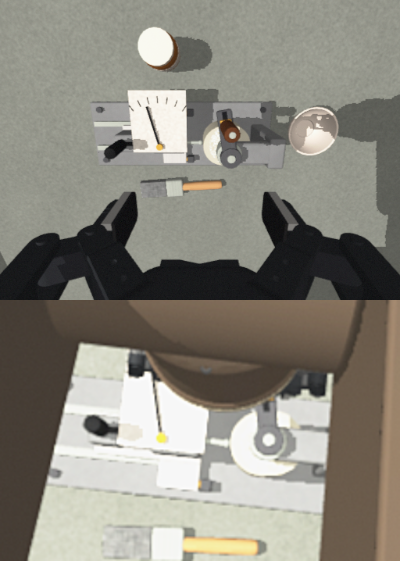

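The pointer now stands upright and the plunger is pressed. The wrist view shows the handle top at about (231,128) and the spindle at (232,157) in the 400 px image.

```bash
cat >> h.py <<'E'
def wcloud(d,pos,rot):
    h,w=d['depth'].shape; v,u=np.mgrid[:h,:w]; K=d['mtx']; z=d['depth']
    p=np.stack([(u-K[0,2])/K[0,0]*z,(v-K[1,2])/K[1,1]*z,z],-1); T=d['T_tool_cam']
    return (p@T[:3,:3].T+T[:3,3])@R.from_rotvec(rot).as_matrix().T+pos
E
python3 - <<'E'
from h import *
d=dict(np.load('w.npz')); P=wcloud(d,d['s'],d['r'])
F=np.stack([(P[...,:2]-S)@FX,(P[...,:2]-S)@FY,P[...,2]],-1)
ok=d['depth']>0; N=(abs(F[...,0])<100)&(F[...,1]>-110)&(F[...,1]<280)&ok
def rep(n,k):
    q=F[k].astype(np.float32); print(n,len(q), q[:,2].mean().round(1),'circle',cv2.minEnclosingCircle(q[:,:2].copy()),'rect',((q.min(0)+q.max(0))/2).round(1),np.ptp(q,0).round(1))
near=N&(np.hypot(F[...,0],F[...,1])<75)
rep('handle',near&(F[...,2]>222)); 
rep('spin',near&(F[...,2]>164)&(F[...,2]<180)&(np.hypot(F[...,0],F[...,1])<25))
rep('knob',N&(F[...,1]>150)&(F[...,2]>138)&(F[...,2]<160))
k=N&(abs(F[...,2]-15)<5); q=F[k][:,:2].astype(np.float32); print(cv2.minAreaRect(q))
blank=near&(abs(F[...,2]-105)<4); rep('blank',blank)
print(np.argwhere(near&(F[...,2]>222)).mean(0))
E
```

```text
handle 21416 398.4 circle ((35.616493225097656, 17.39918327331543), 46.8547477722168) rect [ 37.3  17.4 323.8] [ 43.7  93.4 203.5]
spin 688 167.9 circle ((4.7347092628479, 0.8888182640075684), 20.351226806640625) rect [  4.7  -1.3 168.4] [38.6 31.1  8.8]
knob 197 142.5 circle ((0.9028682708740234, 187.63172912597656), 9.70327091217041) rect [  0.7 187.7 141.4] [18.3 19.   6.7]
((0.23921966552734375, 82.89644622802734), (378.908935546875, 139.04806518554688), 89.96055603027344)
blank 888 103.4 circle ((7.28416633605957, -16.784358978271484), 55.904632568359375) rect [  1.7 -16.3 104.7] [ 71.7 107.    7.3]
[337.78572096 364.18523534]
```

Run:
```python
from h import *
d=dict(np.load('w.npz')); P=wcloud(d,d['s'],d['r'])
F=np.stack([(P[...,:2]-S)@FX,(P[...,:2]-S)@FY,P[...,2]],-1)
k=(np.hypot(F[...,0],F[...,1])<75)&(F[...,2]>222)&(F[...,2]<236)
q=F[k].astype(np.float32); print(len(q),cv2.minEnclosingCircle(q[:,:2].copy()),np.median(q,0),q.min(0),q.max(0))
k=(np.hypot(F[...,0],F[...,1])<25)&(F[...,2]>168)&(F[...,2]<180)
q=F[k].astype(np.float32); print(len(q),cv2.minEnclosingCircle(q[:,:2].copy()),np.median(q,0),q.min(0),q.max(0))
e=dict(np.load('top.npz')); P=cloud(e); 
F=np.stack([(P[...,:2]-S)@FX,(P[...,:2]-S)@FY,P[...,2]],-1)
k=(np.hypot(F[...,0],F[...,1])<22)&(F[...,2]>168)&(F[...,2]<180)
q=F[k].astype(np.float32); print(len(q),cv2.minEnclosingCircle(q[:,:2].copy()),np.median(q,0),q.min(0),q.max(0))
go(world(49,7,300)); print(e['mtx'].shape)
```

```text
362 ((49.85319519042969, 7.553102016448975), 9.815581321716309) [ 50.42451   7.95479 226.00583] [ 40.782642  -1.677599 222.06183 ] [ 59.19552   17.133232 228.65453 ]
371 ((0.8570643067359924, -1.5184931755065918), 15.41954517364502) [  0.73284423  -1.2141521  168.81934   ] [-14.358995 -16.87757  168.0005  ] [ 15.328344  13.282224 172.83917 ]
256 ((2.8076329231262207, 0.05549459531903267), 18.502201080322266) [7.9462457e-01 1.6843893e-02 1.7078896e+02] [-15.652927 -15.465593 168.08853 ] [ 21.1434    15.502284 177.11359 ]
t(m) [0.0193 0.0374 0.0289] r [ 0.0015  0.0013 -0.0029]
(3, 3)
```

play_rows(
  rows=[
    {"rx": 0,"ry": 0,"rz": 0,"tx": 0.01,"ty": 0.02,"tz": 0.01,"fingers": 1},
    {"rx": 0,"ry": 0,"rz": 0,"tx": 0.0198,"ty": 0.038,"tz": 0.03,"fingers": 1},
    {"rx": 0,"ry": 0,"rz": 0,"tx": 0.0198,"ty": 0.038,"tz": 0.06,"fingers": 1},
    {"rx": 0,"ry": 0,"rz": 0,"tx": 0.0198,"ty": 0.038,"tz": 0.1,"fingers": 1},
    {"rx": 0,"ry": 0,"rz": 0,"tx": 0.0198,"ty": 0.038,"tz": 0.13,"fingers": 1},
    {"rx": 0,"ry": 0,"rz": 0,"tx": 0.0198,"ty": 0.038,"tz": 0.143,"fingers": 1},
    {"rx": 0,"ry": 0,"rz": 0,"tx": 0.0198,"ty": 0.038,"tz": 0.143,"fingers": 1},
  ],
)

```text
clock: 8.93
tool_pos: [632.2, -100.6, 185.1]
tcp_rot: [-3.134, 0.21, 0.003]
ft_force: [-0.6, 0.2, -0.1]
opening: 85.4
```

Run:
```python
from h import *
s=arm.observe(); print(s['clock'],s['tool_pos'],fix(s['tool_pos']),s['ft_force'],s['tcp_rot'])
```

```text
8.925 [ 632.16968817 -100.6048032   185.11543712] (np.float64(49.46072556637003), np.float64(10.124252183451036)) [-0.6099058   0.15088533 -0.12818699] [-3.13434055e+00  2.10304531e-01  3.09495941e-03]
```

play_rows(
  rows=[
    {"rx": 0,"ry": 0,"rz": 0,"tx": 0,"ty": 0,"tz": 0,"fingers": 0.5},
    {"rx": 0,"ry": 0,"rz": 0,"tx": 0,"ty": 0,"tz": 0,"fingers": 0.35},
    {"rx": 0,"ry": 0,"rz": 0,"tx": 0,"ty": 0,"tz": 0,"fingers": 0.28},
    {"rx": 0,"ry": 0,"rz": 0,"tx": 0,"ty": 0,"tz": 0,"fingers": 0.2},
    {"rx": 0,"ry": 0,"rz": 0,"tx": 0,"ty": 0,"tz": 0,"fingers": 0.15},
  ],
  newtons=25,
)

```text
clock: 9.55
tool_pos: [632.8, -100.8, 187.0]
tcp_rot: [3.134, -0.211, 0.001]
ft_force: [-1.0, -1.0, 5.7]
opening: 19.6
```

```bash
cat >> h.py <<'E'
def pointer(d,save=None):
    "angle in the fixture frame of the pointer from the yellow pivot, seen in a top image; plane z=95"
    K=d['mtx'];M=R.from_rotvec(np.ravel(d['rotation'])).as_matrix();eye=np.ravel(d['eye'])
    im=d['image']; hsv=cv2.cvtColor(im,cv2.COLOR_BGR2HSV)
    ys,xs=np.mgrid[:384,:512]; ray=np.stack([(xs-K[0,2])/K[0,0],(ys-K[1,2])/K[1,1],np.ones_like(xs,float)],-1)@M.T
    X=eye+ray*((95-eye[2])/ray[...,2])[...,None]; fx=(X[...,:2]-S)@FX; fy=(X[...,:2]-S)@FY
    y=(hsv[...,0]>12)&(hsv[...,0]<35)&(hsv[...,1]>150)&(hsv[...,2]>110)&(abs(fx)<60)&(fy>60)&(fy<220)
    n,l,st,c=cv2.connectedComponentsWithStats(y.astype(np.uint8)); 
    if n<2: return None
    i=1+st[1:,4].argmax(); pv=np.array([fx[l==i].mean(),fy[l==i].mean()])
    dx,dy=fx-pv[0],fy-pv[1]; r=np.hypot(dx,dy)
    m=(im.max(-1)<75)&(r>12)&(r<54)&(dx>0)
    a=np.arctan2(dy,dx)[m]; med=np.median(a) if len(a) else np.nan
    k=abs(a-med)<.12
    return pv.round(1),len(a),k.sum(),(np.degrees(a[k].mean()) if k.any() else np.nan)
E
python3 - <<'E'
from h import *
s=arm.observe(); print(s['clock'],s['tool_pos'],fix(s['tool_pos']),s['ft_force'],s['opening'])
d=arm.get_image('top'); np.savez('top2.npz',**d); cv2.imwrite('pics/t2.png',cv2.resize(d['image'][110:260,120:350],None,fx=3,fy=3))
for n in('top','top1','top2'): print(n,pointer(dict(np.load(n+'.npz'))))
E
```

```text
9.55 [ 632.82292888 -100.77298226  186.95252993] (np.float64(50.130656742596166), np.float64(10.045251639876165)) [-0.95666229 -1.02616114  5.65942328] 19.592777816131672
top (array([ -3.4, 156.2]), 30, np.int64(22), np.float64(-34.912075482703365))
top1 (array([ -3.5, 118.5]), 16, np.int64(0), nan)
top2 (array([ -3. , 114.9]), 539, np.int64(85), np.float64(38.266566752727975))
```

View pics/t2.png

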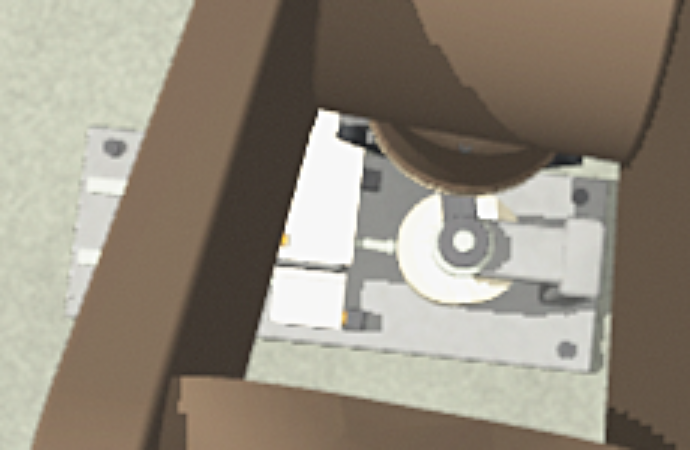

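The grip holds the 20 mm handle (19.6 mm opening). The arm hides the dial from the top camera, so I'll check the wrist and scene views.

Run:
```python
from h import *
d=arm.get_image('wrist'); e=arm.get_image('scene'); np.savez('s3.npz',**e);np.savez('w3.npz',**d)
cv2.imwrite('pics/ws.png',np.vstack([cv2.resize(d['image'],(400,300)),cv2.resize(e['image'][150:330,150:400],(400,288))]))
print(arm.observe()['clock'])
```

```text
9.7
```

View pics/ws.png

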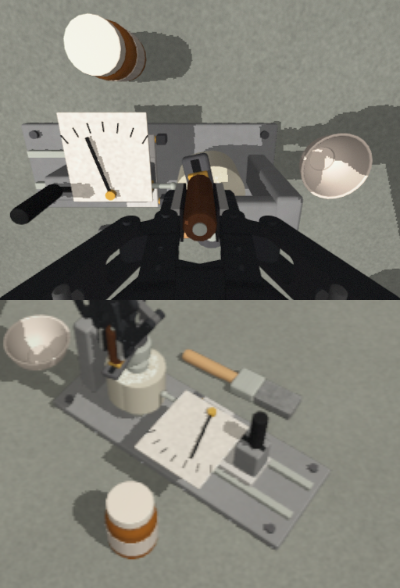

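```bash
cat >> h.py <<'E'
def ptr(d,pos=None,rot=None,h=None):
    K=d['mtx']
    if pos is None: M=R.from_rotvec(np.ravel(d['rotation'])).as_matrix(); eye=np.ravel(d['eye'])
    else:
        W=R.from_rotvec(rot).as_matrix(); T=d['T_tool_cam']; M=W@T[:3,:3]; eye=W@T[:3,3]+pos
    ys,xs=np.mgrid[:384,:512]; ray=np.stack([(xs-K[0,2])/K[0,0],(ys-K[1,2])/K[1,1],np.ones_like(xs,float)],-1)@M.T
    P=eye+ray*d['depth'][...,None]; h=h or 95
    X=eye+ray*((h-eye[2])/ray[...,2])[...,None]; fx=(X[...,:2]-S)@FX; fy=(X[...,:2]-S)@FY
    im=d['image']; hsv=cv2.cvtColor(im,cv2.COLOR_BGR2HSV)
    y=(hsv[...,0]>12)&(hsv[...,0]<32)&(hsv[...,1]>140)&(hsv[...,2]>100)&(abs(fx)<30)&(fy>90)&(fy<180)
    n,l,st,c=cv2.connectedComponentsWithStats(y.astype(np.uint8))
    if n<2: return 'no pivot'
    i=1+st[1:,4].argmax(); pv=np.array([fx[l==i].mean(),fy[l==i].mean()]); 
    dx,dy=fx-pv[0],fy-pv[1]; r=np.hypot(dx,dy); a=np.arctan2(dy,dx); reg=(r>15)&(r<55)&(a>-.9)&(a<1.3)
    zz=np.median(P[...,2][reg]); m=reg&(im.max(-1)<85); 
    if m.sum()<8: return 'no ptr',pv,m.sum()
    b=a[m]; med=np.median(b); k=abs(b-med)<.15
    return dict(pivot=pv.round(1),platez=round(float(zz),1),n=len(b),inl=int(k.sum()),deg=round(float(np.degrees(b[k].mean())),1))
def show():
    s=arm.observe(); w=arm.get_image('wrist'); e=arm.get_image('scene')
    print(round(s['clock'],2),'tcp',np.round(fix(s['tool_pos']),2),s['tool_pos'][2].round(1),'F fix',np.round([s['ft_force'][:2]@FX,s['ft_force'][:2]@FY,s['ft_force'][2]],1),s['opening'].round(1))
    print(' W',ptr(w,s['tool_pos'],s['tcp_rot']),'\n S',ptr(e)); return s,w,e
E
python3 - <<'E'
from h import *
print(ptr(dict(np.load('scene.npz'))),ptr(dict(np.load('top.npz'))),ptr(dict(np.load('s3.npz'))))
w=dict(np.load('w.npz')); print(ptr(w,w['s'],w['r']))
show()
E
```

```text
{'pivot': array([  0.6, 158.6]), 'platez': 88.9, 'n': 27, 'inl': 26, 'deg': -34.4} {'pivot': array([ -3.4, 156.2]), 'platez': 89.1, 'n': 23, 'inl': 23, 'deg': -35.0} {'pivot': array([  0.3, 121.5]), 'platez': 89.0, 'n': 16, 'inl': 16, 'deg': 13.9}
{'pivot': array([ -1.7, 117.8]), 'platez': 86.2, 'n': 56, 'inl': 55, 'deg': 13.8}Traceback (most recent call last):
  File "<stdin>", line 4, in <module>
  File "h.py", line 55, in show
    print(round(s['clock'],2),'tcp',np.round(fix(s['tool_pos']),2),s['tool_pos'][2].round(1),'F fix',np.round([s['ft_force'][:2]@FX,s['ft_force'][:2]@FY,s['ft_force'][2]],1),s['opening'].round(1))
                                                                                                                                                                              ^^^^^^^^^^^^^^^^^^
AttributeError: 'float' object has no attribute 'round'
```

play_rows(
  rows=[
    {"rx": 0,"ry": 0,"rz": 0,"tx": -0.0014,"ty": -0.0051,"tz": 0,"fingers": 0.15},
    {"rx": 0,"ry": 0,"rz": 0,"tx": -0.0032,"ty": -0.0099,"tz": 0,"fingers": 0.15},
    {"rx": 0,"ry": 0,"rz": 0,"tx": -0.0056,"ty": -0.0146,"tz": 0,"fingers": 0.15},
    {"rx": 0,"ry": 0,"rz": 0,"tx": -0.0085,"ty": -0.019,"tz": 0,"fingers": 0.15},
    {"rx": 0,"ry": 0,"rz": 0,"tx": -0.0118,"ty": -0.0231,"tz": 0,"fingers": 0.15},
    {"rx": 0,"ry": 0,"rz": 0,"tx": -0.0118,"ty": -0.0231,"tz": 0,"fingers": 0.15},
  ],
)

```text
clock: 10.55
tool_pos: [624.2, -76.3, 186.9]
tcp_rot: [3.134, -0.21, 0.002]
ft_force: [-0.2, -2.2, 6.1]
opening: 19.2
```

```bash
sed -i "s/s\['opening'\].round(1)/round(s['opening'],1)/" h.py
python3 - <<'E'
from h import *
show()
E
```

```text
10.55 tcp [38.32 33.18] 186.9 F fix [ 0.  -2.2  6.1] 19.2
 W {'pivot': array([ -1. , 117.2]), 'platez': 86.2, 'n': 175, 'inl': 168, 'deg': 13.9} 
 S {'pivot': array([  0.3, 121.2]), 'platez': 88.9, 'n': 17, 'inl': 17, 'deg': 14.8}
```

play_rows(
  rows=[
    {"rx": 0,"ry": 0,"rz": 0,"tx": -0.0037,"ty": -0.0037,"tz": 0,"fingers": 0.15},
    {"rx": 0,"ry": 0,"rz": 0,"tx": -0.0078,"ty": -0.007,"tz": 0,"fingers": 0.15},
    {"rx": 0,"ry": 0,"rz": 0,"tx": -0.0122,"ty": -0.0098,"tz": 0,"fingers": 0.15},
    {"rx": 0,"ry": 0,"rz": 0,"tx": -0.0168,"ty": -0.0122,"tz": 0,"fingers": 0.15},
    {"rx": 0,"ry": 0,"rz": 0,"tx": -0.0217,"ty": -0.0141,"tz": 0,"fingers": 0.15},
    {"rx": 0,"ry": 0,"rz": 0,"tx": -0.0217,"ty": -0.0141,"tz": 0,"fingers": 0.15},
  ],
)

```text
clock: 11.4
tool_pos: [604.7, -59.4, 186.9]
tcp_rot: [3.134, -0.211, 0.002]
ft_force: [-0.5, -1.6, 7.1]
opening: 19.7
```

Run:
```python
from h import *
show()
```

```text
11.4 tcp [16.75 47.24] 186.9 F fix [-0.3 -1.6  7.1] 19.7
 W {'pivot': array([ -1.5, 117.4]), 'platez': 86.2, 'n': 174, 'inl': 167, 'deg': 8.5} 
 S {'pivot': array([  0.3, 121.5]), 'platez': 88.8, 'n': 19, 'inl': 19, 'deg': 8.5}
```

play_rows(
  rows=[
    {"rx": 0,"ry": 0,"rz": 0,"tx": -0.0051,"ty": -0.0014,"tz": 0,"fingers": 0.15},
    {"rx": 0,"ry": 0,"rz": 0,"tx": -0.0102,"ty": -0.0022,"tz": 0,"fingers": 0.15},
    {"rx": 0,"ry": 0,"rz": 0,"tx": -0.0155,"ty": -0.0025,"tz": 0,"fingers": 0.15},
    {"rx": 0,"ry": 0,"rz": 0,"tx": -0.0207,"ty": -0.0022,"tz": 0,"fingers": 0.15},
    {"rx": 0,"ry": 0,"rz": 0,"tx": -0.0259,"ty": -0.0014,"tz": 0,"fingers": 0.15},
    {"rx": 0,"ry": 0,"rz": 0,"tx": -0.0309,"ty": 0,"tz": 0,"fingers": 0.15},
    {"rx": 0,"ry": 0,"rz": 0,"tx": -0.0309,"ty": 0,"tz": 0,"fingers": 0.15},
  ],
)

```text
clock: 12.38
tool_pos: [574.3, -55.2, 186.9]
tcp_rot: [-3.134, 0.211, -0.002]
ft_force: [1.8, -0.5, 6.7]
opening: 19.4
```

Run:
```python
from h import *
show()
```

```text
12.38 tcp [-13.95  47.31] 186.9 F fix [ 1.8 -0.2  6.7] 19.4
 W {'pivot': array([ -2. , 117.2]), 'platez': 86.2, 'n': 203, 'inl': 190, 'deg': 8.4} 
 S {'pivot': array([  0.3, 121.2]), 'platez': 88.8, 'n': 20, 'inl': 20, 'deg': 8.5}
```

play_rows(
  rows=[
    {"rx": 0,"ry": 0,"rz": 0,"tx": -0.0049,"ty": 0.0019,"tz": 0,"fingers": 0.15},
    {"rx": 0,"ry": 0,"rz": 0,"tx": -0.0096,"ty": 0.0043,"tz": 0,"fingers": 0.15},
    {"rx": 0,"ry": 0,"rz": 0,"tx": -0.0139,"ty": 0.0071,"tz": 0,"fingers": 0.15},
    {"rx": 0,"ry": 0,"rz": 0,"tx": -0.018,"ty": 0.0104,"tz": 0,"fingers": 0.15},
    {"rx": 0,"ry": 0,"rz": 0,"tx": -0.0217,"ty": 0.0141,"tz": 0,"fingers": 0.15},
    {"rx": 0,"ry": 0,"rz": 0,"tx": -0.025,"ty": 0.0182,"tz": 0,"fingers": 0.15},
    {"rx": 0,"ry": 0,"rz": 0,"tx": -0.025,"ty": 0.0182,"tz": 0,"fingers": 0.15},
  ],
)

```text
clock: 13.35
tool_pos: [547.0, -69.9, 186.9]
tcp_rot: [-3.134, 0.211, -0.002]
ft_force: [0.6, 0.6, 8.7]
opening: 19.6
```

Run:
```python
from h import *
show()
```

```text
13.35 tcp [-39.05  29.15] 186.9 F fix [0.6 0.7 8.7] 19.6
 W {'pivot': array([ -2.2, 117. ]), 'platez': 86.2, 'n': 233, 'inl': 220, 'deg': 24.0} 
 S {'pivot': array([  0. , 121.1]), 'platez': 88.8, 'n': 13, 'inl': 13, 'deg': 24.7}
```

play_rows(
  rows=[
    {"rx": 0,"ry": 0,"rz": 0,"tx": -0.0029,"ty": 0.0044,"tz": 0,"fingers": 0.15},
    {"rx": 0,"ry": 0,"rz": 0,"tx": -0.0052,"ty": 0.0091,"tz": 0,"fingers": 0.15},
    {"rx": 0,"ry": 0,"rz": 0,"tx": -0.0071,"ty": 0.0139,"tz": 0,"fingers": 0.15},
    {"rx": 0,"ry": 0,"rz": 0,"tx": -0.0071,"ty": 0.0139,"tz": 0,"fingers": 0.15},
  ],
)

```text
clock: 13.95
tool_pos: [538.0, -82.7, 186.9]
tcp_rot: [-3.134, 0.211, -0.001]
ft_force: [-0.8, 1.3, 9.5]
opening: 19.1
```

Run:
```python
from h import *
show()
```

```text
13.95 tcp [-46.27  15.23] 186.9 F fix [-0.9  1.2  9.5] 19.1
 W {'pivot': array([ -2.5, 117. ]), 'platez': 86.2, 'n': 242, 'inl': 234, 'deg': 26.6} 
 S {'pivot': array([  0. , 121.1]), 'platez': 88.9, 'n': 14, 'inl': 14, 'deg': 27.6}
```

play_rows(
  rows=[
    {"rx": 0,"ry": 0,"rz": 0,"tx": -0.0014,"ty": 0.0051,"tz": 0,"fingers": 0.15},
    {"rx": 0,"ry": 0,"rz": 0,"tx": -0.0022,"ty": 0.0102,"tz": 0,"fingers": 0.15},
    {"rx": 0,"ry": 0,"rz": 0,"tx": -0.0025,"ty": 0.0155,"tz": 0,"fingers": 0.15},
    {"rx": 0,"ry": 0,"rz": 0,"tx": -0.0025,"ty": 0.0155,"tz": 0,"fingers": 0.15},
  ],
)

```text
clock: 14.55
tool_pos: [533.4, -97.8, 186.9]
tcp_rot: [-3.134, 0.211, -0.001]
ft_force: [-0.4, 0.6, 9.7]
opening: 19.2
```

Run:
```python
from h import *
show()
```

```text
14.55 tcp [-48.83  -0.32] 186.9 F fix [-0.5  0.5  9.7] 19.2
 W {'pivot': array([ -2.6, 116.7]), 'platez': 86.1, 'n': 247, 'inl': 241, 'deg': 25.6} 
 S {'pivot': array([  0. , 121.1]), 'platez': 88.9, 'n': 13, 'inl': 13, 'deg': 26.9}
```

Peak fit from 144°, 162° and 180° gives about 166–167°, 12° of pointer swing above the lesser bump (about 2.5 mm, as specified). Going back there.

play_rows(
  rows=[
    {"rx": 0,"ry": 0,"rz": 0,"tx": 0.0001,"ty": -0.0044,"tz": 0,"fingers": 0.15},
    {"rx": 0,"ry": 0,"rz": 0,"tx": 0.0006,"ty": -0.0085,"tz": 0,"fingers": 0.15},
    {"rx": 0,"ry": 0,"rz": 0,"tx": 0.0014,"ty": -0.0117,"tz": 0,"fingers": 0.15},
    {"rx": 0,"ry": 0,"rz": 0,"tx": 0.0014,"ty": -0.0117,"tz": 0,"fingers": 0.15},
  ],
)

```text
clock: 15.15
tool_pos: [536.3, -86.4, 186.9]
tcp_rot: [3.134, -0.21, 0.001]
ft_force: [-1.2, -1.4, 10.7]
opening: 19.1
```

Run:
```python
from h import *
show()
```

```text
15.15 tcp [-47.43  11.34] 186.9 F fix [-1.  -1.6 10.7] 19.1
 W {'pivot': array([ -2.5, 117. ]), 'platez': 86.2, 'n': 250, 'inl': 239, 'deg': 26.7} 
 S {'pivot': array([  0. , 121.1]), 'platez': 88.7, 'n': 13, 'inl': 13, 'deg': 27.7}
```

play_rows(
  rows=[
    {"rx": 0,"ry": 0,"rz": 0,"tx": 0,"ty": 0,"tz": 0,"fingers": 0.5},
    {"rx": 0,"ry": 0,"rz": 0,"tx": 0,"ty": 0,"tz": 0,"fingers": 0.8},
    {"rx": 0,"ry": 0,"rz": 0,"tx": 0,"ty": 0,"tz": 0,"fingers": 0.8},
    {"rx": 0,"ry": 0,"rz": 0,"tx": 0,"ty": 0,"tz": -0.02,"fingers": 0.8},
    {"rx": 0,"ry": 0,"rz": 0,"tx": 0,"ty": 0,"tz": -0.06,"fingers": 0.8},
    {"rx": 0,"ry": 0,"rz": 0,"tx": 0,"ty": 0,"tz": -0.11,"fingers": 0.8},
    {"rx": 0,"ry": 0,"rz": 0,"tx": 0,"ty": 0,"tz": -0.14,"fingers": 0.8},
    {"rx": 0,"ry": 0,"rz": 0,"tx": 0,"ty": 0,"tz": -0.14,"fingers": 0.8},
  ],
)

```text
clock: 16.25
tool_pos: [537.0, -86.5, 328.6]
tcp_rot: [3.134, -0.211, 0.006]
ft_force: [0.1, 0.5, -0.5]
opening: 68.9
```

Run:
```python
from h import *
s,w,e=show(); cv2.imwrite('pics/fin.png',np.vstack([cv2.resize(w['image'],(400,300)),cv2.resize(e['image'][150:330,150:400],(400,288))]))
```

```text
16.25 tcp [-46.71  11.36] 328.6 F fix [-0.   0.5 -0.5] 68.9
 W {'pivot': array([ -2.5, 117.1]), 'platez': 86.2, 'n': 71, 'inl': 71, 'deg': 27.7} 
 S {'pivot': array([  0. , 121.1]), 'platez': 88.8, 'n': 16, 'inl': 16, 'deg': 27.4}
```

View pics/fin.png

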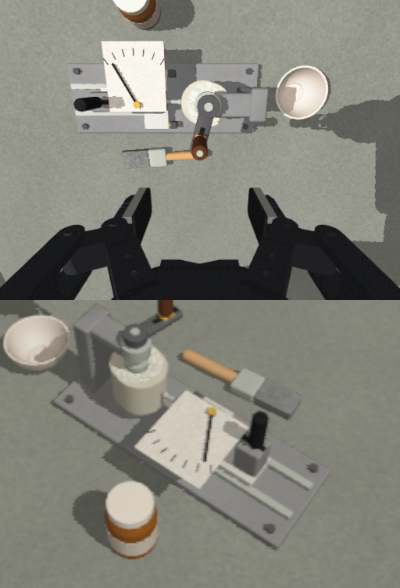

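The crank is released at the peak, the pointer has stayed at its furthest swing, and the gripper is clear of everything. Jar, brush and bowl look unmoved.

```bash
python3 -c "
from rig import arm; print(arm.close_job())"
```

```text
the job is handed in; nothing more can be done
None
```

I pushed the gauge home, cranked the blank to its highest spot and handed the job in at about 16 s of the 67 s allowed. No verdict is reported back.

- **Gauge:** I pushed the knob with shut fingers until the force rose from about 5 N of sliding to about 14 N. Afterwards the knob stood about 189.8 mm from the spindle axis, against 190 mm at the stops.
- **Loads:** The knob took at most about 14 N and the crank handle stayed around 2 N sideways, both well under their limits. The grip also put up to about 11 N of vertical force on the wrist, also well within its limit.
- **Highest spot:** I led the handle round about 170° in steps, reading the pointer from the wrist and scene cameras.
    - The lesser bump read about 15° and the dip about 8°.
    - The highest spot read about 27°, roughly 2.5 mm of plunger travel above the lesser bump.
    - I did not turn the remaining half circle. I took this as the highest spot because its height and the gap to the lesser bump match the figures given.
- **Final check:** With the handle released and the arm clear, the pointer read 27.7° (wrist) and 27.4° (scene), the same as before I let go. That is about 62° of swing, or 12.6 mm of plunger travel, within the 12 to 14 mm expected. The jar, brush and bowl look unmoved in the last picture; I did not measure their positions.
- **Disagreements:** The camera views differ by 2 to 4 mm in position and about 1° in pointer angle. The peak estimates were 166° and 167.5°. The top camera could not see the dial while the arm was over it.

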